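# Reload the spring-loaded chocolate bar magazine

### The arm

A 6-joint arm with a two-finger parallel gripper is mounted at the origin on a cart in front of the work surface, level with it; the furniture and walls round the work are solid. World frame = base frame: x ahead of the robot, y to its left, z up, the work surface at z = 0. Lengths are in mm, angles in rad, forces in N, time in s.
With the tool pointing down it reaches from about 300 to 850 mm from the base axis. Payload 4.2 kg.
Tool frame: the origin (TCP) lies where the fingers leave the gripper's body, on its centre line; the fingertips stand 78 mm ahead of it and the grasp point (between the pads) lies 60 mm ahead of it; z points along the fingers, y is the direction in which the jaws open and shut (so a half turn about z gives the same grasp; the last joint's range is limited). The gripper opens to 91 mm and grips with 3 to 60 N. Pads are 32 mm wide; open, the fingers measure 118 mm over their backs; the gripper's body (76 mm by 178 mm) begins 60 mm behind the grasp point.
Start: joints at [1.239, 0.32, 1.565, -0, 1.257, -0.02], TCP at [176.394, 547.284, 292.276] pointing down, gripper open.
Joint ranges: [-3.11, 3.11], [-0.84, 2.01], [0.21, 2.61], [-1.34, 4.49], [0.05, 2.63], [-2.56, 2.56]. Speed limits (rad/s): [2.57, 2.57, 3.14, 3.14, 3.14, 3.14].

### API

Orientations are given as [roll, pitch, yaw] about the fixed x, y, z axes, in that order (R = Rz(yaw) Ry(pitch) Rx(roll)).
In Python, from cell import manip gives the robot as it stands.
- The arm moves only by the tool step_arm, never from a script. Its argument "deltas" is a list of rows, each a list of 7 numbers: the closure, from -1 (fully open) to 1 (shut), then the shift along the tool's x, y, z in mm, then the turn, a rotation vector about the tool's x, y, z in rad. A call has 1 to 5 rows; each row shifts and turns the commanded pose from where the row before left it, along the tool's axes as they then stand; what a row does not reach is not made up. A row lasts 1/10 s, in which the tool goes at most 50 mm and 8.59 degrees, less where a joint would pass 70% of its speed; a pose out of reach is approached as far as the arm can. A call with a gripper value outside its range is refused whole. The fingers move at their own pace and stop on an object; the grip force is fixed at half the most. Time passes only in rows, so rows that do not move let the fingers close. It gives the time, the measured TCP pose, the force and the opening at its end, in the units of the state.
- manip.state(): the state, without advancing time (a new reading comes with each control period).
- manip.read_camera(name): name is "scene" or "top"; returns the picture (384x512x3 uint8, blue, green, red); there is no depth.
- manip.camera_params(name): a dict with "fx", "fy", "cx", "cy" (pixels), "eye" and "rotation" of the camera in the world. Camera axes: x right, y down, z forward; pixel columns grow to the right and rows downward; lengths in mm; the calibration is good to about 2 mm. A picture is of the moment at which its call begins. camera_params takes no time and is no camera call.
- manip.job_done(): hands the job in, once; it reports no verdict.
The state is a dict: "t": time; "joint_pos": joint angles; "joint_vel": joint speeds; "joint_torque": joint torques, N m; "ee_pos": TCP position; "tcp_rot": TCP orientation; "force": force on the tool from outside, world axes, zero at the start; "wrist_torque": the same for the moment, N m; "grip_width": opening from 0.0 (shut) to 1.0 (fully open).
Only numpy, scipy, OpenCV 4.12 (cv2) and the standard library are available. Lean on these libraries where they do the work, as an engineer would, in place of code of your own. Each camera call takes 0.05 s, during which the arm holds its last target.

### The job

Load the two loose chocolate bars into the spring-loaded bar magazine, one at a time: lay a bar flat in the mouth and push it down until both hinged lips have snapped shut over it, then do the same with the other. Push the second bar on down until the stack stops solid against the stop studs and lean on it briefly with about 20 N (never more than 35 N, or the bars break), then let the stack rise against the lips and leave it.

Things in the scene. Friction and masses are not known exactly. Their poses are not given: they have to be found in the camera images.
- bar_a_center (a point): centre of a loose wrapped chocolate bar, 150 x 69 x 12 mm, 0.1 kg, lying flat on the counter (centre 6 mm above its underside). Its x axis runs along the 150 mm length, y across the 69 mm width, z through the thickness. Pinch it across the 69 mm width, near the middle of its length.
- bar_b_center (a point): centre of the other loose chocolate bar, same size and axes.
- magazine: the magazine, fixed to the counter: dark wood block 192 x 90 x 42 mm with an upright metal wall at each end and four corner guides, open at the top and along the middle 100 mm of both long sides (room for fingers). Origin: centre of its underside, on the counter; x along its length, y across, z up.
- magazine_mouth (a point): middle of the mouth at lip height, 115 mm above the counter; axes as the magazine. The well is 156 x 74 mm inside: a bar goes in lengthwise, either way round, with 3 mm to spare at each end and side. The guides rise 16 mm above this point, flared outward in the top 11 mm. A bar laid in the mouth rests on the two lips, its underside 1.5 mm above this point.
- lip_near (a joint): sprung steel lip, 3 mm thick, 44 mm wide, reaching 9 mm into the well from the middle of the end wall at the magazine's -x end. rad: 0 = level (shut), to about 1.1 when a bar pushes it down; springs back by itself, cannot go above level. A press of about 7 to 11 N on the middle of a bar, with shut fingers, pushes it past both lips.
- lip_far (a joint): the same at the +x end. Both lips have snapped back once the bar's top is 13 to 14 mm below the mouth point (about 27 mm below where it lay). Released, the bar rises until its top lies against the underside of the lips, 1.5 mm below the mouth point. The second bar goes in on top of the first in the same way.
- follower (a joint): travel (m, downward) of the sprung plate, 92 x 66 mm, that carries the bars: 0 = empty, just under the lips; about 0.011 with one bar under the lips, 0.023 with two. Its spring pushes up with about 3.5 N at 0 and 0.08 N more per mm.
- well_floor (a point): middle of the wood block's top inside the well, 42 mm above the counter. Two rubber-capped screw studs, 120 mm apart along the length, stand on the block and stop the lowest bar solidly. Their height differs each time and is not measured: two bars stop solid 2 to 11 mm below where the lips snap over the second. It must be felt: the force there climbs steeply above that of the lips.
- desk_bell: domed desk bell, 72 mm wide, 52 mm high, a bystander on the counter; origin at the centre of its underside.
- ribbon_spool: reel of ribbon lying flat, 64 mm wide, 20 mm high, a bystander; origin at the centre of its underside.
Things that resemble listed ones, but are neither listed nor needed, are in the scene too. There is more than one size of the part that bears bar_a_center; the job needs the larger.

How it is judged:
By the outcome, as a careful person would: the job done as asked, in the order asked, and still so for the second after the job is handed in, with the robot touching nothing.
It also fails if it takes over 72 s, if anything falls off the work surface, if the arm or the gripper's body presses on something with over 40 N, if the wrist force passes 120 N, or if a joint passes its speed limit or range.

## Working session

There is one attempt and no reset: what is moved stays moved. The work goes in short steps, Python scripts to look and compute and a tool call to move; the robot and the scene stay as the last step left them, time stands still between calls to the robot, and variables do not carry over. Pictures are saved under pics/ and viewed, and the job is handed in when it is done.

Besides the shell and the picture viewer there is one more tool, called after "Request:" as a command line: name --pt "numbers of a row" for each row, then --argument value for the rest. step_arm: Moves the arm, as the interface text tells. Its arguments: {"type":"object","properties":{"deltas":{"type":"array"}},"required":["deltas"]}

```bash
mkdir -p pics; ls
python3 - <<'E'
from cell import manip
import cv2
s=manip.state(); print(s)
for n in("scene","top"):
    im=manip.read_camera(n); cv2.imwrite(f"pics/{n}0.png",im); print(n,manip.camera_params(n))
E
```

```text
pics
{'t': 0.0, 'joint_pos': array([ 1.23902398e+00,  3.20299334e-01,  1.56567269e+00,  5.37888825e-06,
        1.25737907e+00, -2.00113004e-02]), 'joint_vel': array([-0.0011158 ,  0.000133  , -0.00174685, -0.00035717, -0.00095313,
       -0.00100881]), 'joint_torque': array([-2.04938013e-03, -4.12467742e+01, -2.31966573e+01,  7.28021446e-02,
        4.57935117e-02, -1.47830319e-04]), 'ee_pos': array([176.25936711, 546.939305  , 291.41834502]), 'tcp_rot': array([-3.13983466e+00, -4.02993046e-05,  2.82982991e+00]), 'force': array([-0.02704528,  0.38937508, -0.14942188]), 'wrist_torque': array([ 0.039389  , -0.02305784,  0.01730613]), 'grip_width': 1.0017432108215363}
scene {'fx': 481.99867028810667, 'fy': 481.99867028810667, 'cx': 257.09164213886294, 'cy': 193.7715963025386, 'eye': array([-214.51585091, -275.06363953,  964.2774991 ]), 'rotation': array([-2.42436763,  0.01402813, -1.17098605])}
top {'fx': 468.4457163627579, 'fy': 468.4457163627579, 'cx': 257.81632046821295, 'cy': 185.2920960528366, 'eye': array([ 437.23915875,   21.18453074, 1275.12636644]), 'rotation': array([-3.07812771,  0.01855956, -1.58198015])}
```

View pics/top0.png

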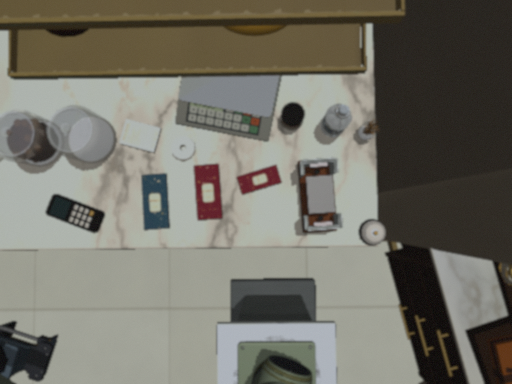

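View pics/scene0.png

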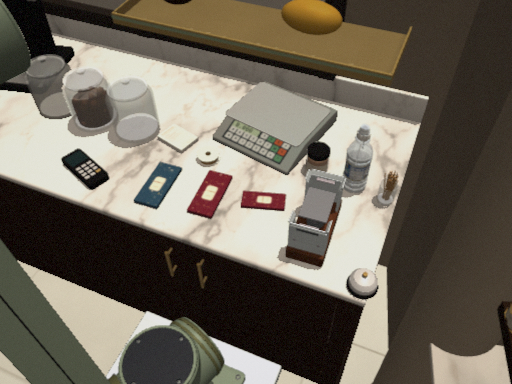

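```bash
cat > h.py <<'E'
import numpy as np, cv2
from scipy.spatial.transform import Rotation as R
from cell import manip
def cam(n):
    p=manip.camera_params(n); M=R.from_euler('xyz',p['rotation']).as_matrix(); return p,M
def px2w(n,u,v,z):
    p,M=cam(n); d=M@np.array([(u-p['cx'])/p['fx'],(v-p['cy'])/p['fy'],1.]); e=p['eye']; return e+d*(z-e[2])/d[2]
def w2px(n,P):
    p,M=cam(n); c=M.T@(np.array(P,float)-p['eye']); return np.array([p['cx']+p['fx']*c[0]/c[2],p['cy']+p['fy']*c[1]/c[2]])
def crop(im,x0,y0,x1,y1,f,name):
    cv2.imwrite(name,cv2.resize(im[y0:y1,x0:x1],None,fx=f,fy=f,interpolation=cv2.INTER_CUBIC))
E
python3 - <<'E'
from h import *
im=cv2.imread("pics/top0.png"); 
crop(im,130,150,230,240,8,"pics/c1.png"); crop(im,270,145,370,245,6,"pics/c2.png")
im2=cv2.imread("pics/scene0.png"); crop(im2,270,160,360,270,5,"pics/c3.png")
hsv=cv2.cvtColor(im,cv2.COLOR_BGR2HSV)
red=((hsv[...,0]<10)|(hsv[...,0]>168))&(hsv[...,1]>130)
blue=(abs(hsv[...,0].astype(int)-105)<15)&(hsv[...,1]>110)
for nm,m in(("red",red),("blue",blue)):
    m=m.astype(np.uint8); n,l,st,c=cv2.connectedComponentsWithStats(m)
    for i in range(1,n):
        if st[i,4]<200: continue
        cs,_=cv2.findContours((l==i).astype(np.uint8),cv2.RETR_EXTERNAL,cv2.CHAIN_APPROX_NONE)
        r=cv2.minAreaRect(max(cs,key=len)); b=cv2.boxPoints(r)
        w=np.array([px2w("top",*q,12) for q in b])
        print(nm,st[i],r,w.mean(0).round(1),[np.linalg.norm(w[k]-w[(k+1)%4]).round(1) for k in range(2)], (w[1]-w[0]).round(1),(w[2]-w[1]).round(1))
E
```

```text
red [196 165  25  54 854] ((207.90855407714844, 191.53697204589844), (52.335384368896484, 22.45618438720703), 86.42366790771484) [502.8 179.   12. ] [np.float64(61.1), np.float64(141.8)] [  3. -61.   0.] [-141.6   -8.     0. ]
red [238 167  42  26 419] ((258.58648681640625, 179.28109741210938), (16.027681350708008, 38.59877014160156), 72.89727020263672) [534.1  41.5  12. ] [np.float64(104.5), np.float64(43.5)] [  29.6 -100.2    0. ] [-41.7 -12.2   0. ]
```

View pics/c1.png

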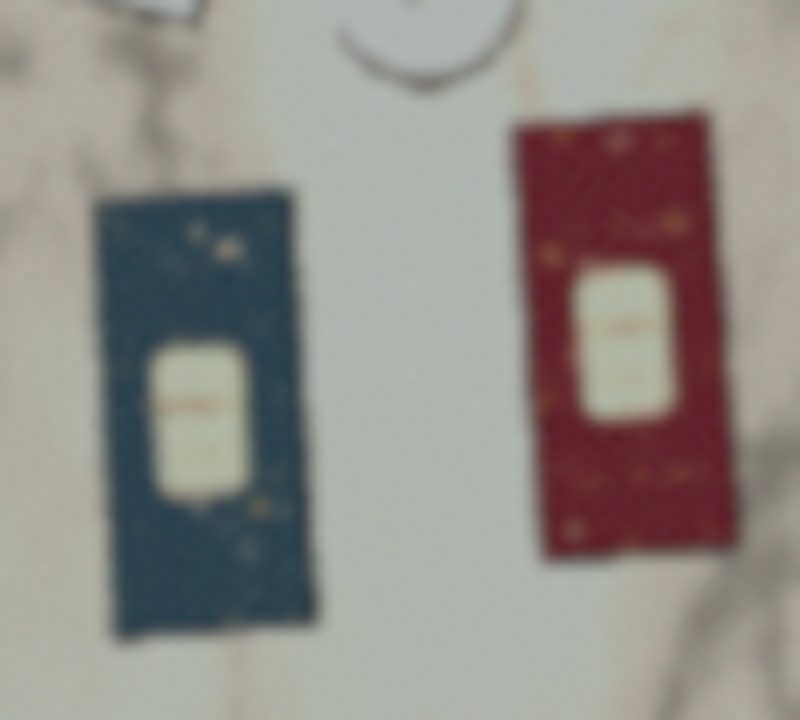

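View pics/c2.png

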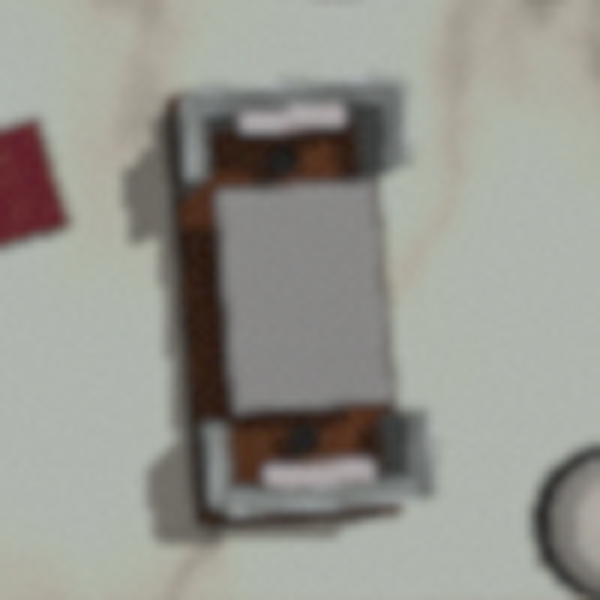

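View pics/c3.png

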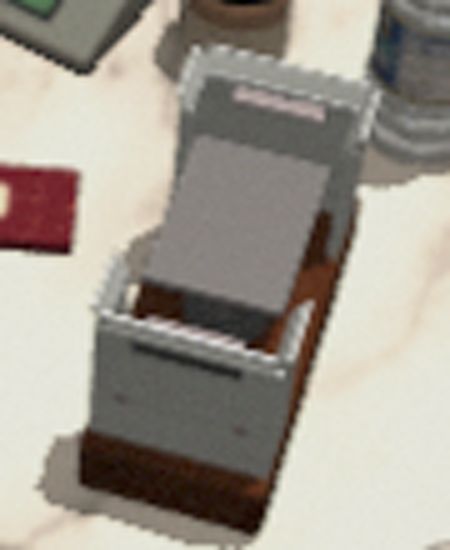

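Run:
```python
from h import *
def rep(nm,cs,z,x0,y0,f,n="top"):
    w=np.array([px2w(n,(x+.5)/f-.5+x0,(y+.5)/f-.5+y0,z) for x,y in cs])
    L=[np.linalg.norm(w[k]-w[(k+1)%4]).round(1) for k in range(4)]
    d=w[0]+w[1]-w[2]-w[3]
    e=w[1]+w[2]-w[0]-w[3]
    print(nm,w.mean(0).round(1),"sides",L,"ax01->23 yaw",np.arctan2(d[1],d[0]).round(4),"perp yaw",(np.arctan2(e[1],e[0])+np.pi/2).round(4)); return w
rep("blue",[(95,203),(292,192),(318,622),(117,637)],12,130,150,8)
rep("red",[(515,126),(708,115),(738,545),(547,557)],12,130,150,8)
rep("plate",[(215,187),(378,183),(395,402),(230,415)],113.5,270,145,6)
rep("lips outer",[(240,112),(345,104),(376,480),(264,488)],116.5,270,145,6)
rep("lips inner",[(240,136),(348,126),(376,456),(263,464)],116.5,270,145,6)
w=rep("plate s",[(200,135),(330,165),(288,313),(147,277)],113.5,270,160,5,"scene")
print(w.round(1))
w=rep("lips s",[(235,90),(325,107),(270,358),(147,325)],116.5,270,160,5,"scene")
print(w.round(1))
```

```text
blue [478.2 322.   12. ] sides [np.float64(67.3), np.float64(145.9), np.float64(68.2), np.float64(147.2)] ax01->23 yaw 0.0585 perp yaw 0.0532
red [502.8 178.9  12. ] sides [np.float64(65.7), np.float64(146.0), np.float64(64.6), np.float64(146.5)] ax01->23 yaw 0.0675 perp yaw 0.0476
plate [ 487.8 -112.6  113.5] sides [np.float64(67.3), np.float64(90.6), np.float64(68.0), np.float64(94.4)] ax01->23 yaw 0.0517 perp yaw 0.0398
lips outer [ 488.2 -113.   116.5] sides [np.float64(43.5), np.float64(155.3), np.float64(45.9), np.float64(155.2)] ax01->23 yaw 0.0531 perp yaw 0.0618
lips inner [ 488.3 -113.2  116.5] sides [np.float64(44.7), np.float64(136.3), np.float64(46.4), np.float64(135.4)] ax01->23 yaw 0.0575 perp yaw 0.0695
plate s [ 489.3 -116.2  113.5] sides [np.float64(62.5), np.float64(91.5), np.float64(64.9), np.float64(90.7)] ax01->23 yaw 0.0763 perp yaw 0.0744
[[ 532.2  -81.6  113.5]
 [ 537.2 -143.9  113.5]
 [ 446.1 -152.1  113.5]
 [ 441.7  -87.3  113.5]]
lips s [ 490.8 -117.4  116.5] sides [np.float64(43.5), np.float64(153.4), np.float64(55.8), np.float64(149.8)] ax01->23 yaw 0.0988 perp yaw 0.0896
[[ 563.4  -88.4  116.5]
 [ 569.  -131.5  116.5]
 [ 417.1 -152.7  116.5]
 [ 413.8  -97.1  116.5]]
```

Request:
step_arm --pt "-1 0 0 0 0 0 -0.123" --pt "-1 0 0 0 0 0 -0.123" --pt "-1 0 0 0 0 0 -0.123" --pt "-1 -20 -26 0 0 0 0" --pt "-1 -25 -32 0 0 0 0"

```text
t: 0.6
ee_pos: [224.4, 492.0, 291.5]
tcp_rot: [-3.141, -0.0, -3.082]
force: [1.1, -0.3, 0.7]
grip_width: 0.998
```

Request:
step_arm --pt "-1 -25 -32 0 0 0 0" --pt "-1 -25 -32 0 0 0 0" --pt "-1 -25 -32 0 0 0 0" --pt "-1 -25 -32 0 0 0 0" --pt "-1 -25 -32 0 0 0 0"

```text
t: 1.1
ee_pos: [359.3, 337.9, 292.0]
tcp_rot: [-3.141, -0.0, -3.084]
force: [0.5, 0.1, -0.1]
grip_width: 1.001
```

Request:
step_arm --pt "-1 -25 -32 10 0 0 0" --pt "-1 -25 -32 20 0 0 0" --pt "-1 -25 -32 20 0 0 0" --pt "-1 -25 -32 10 0 0 0" --pt "-1 0 0 0 0 0 0"

```text
t: 1.6
ee_pos: [467.4, 213.9, 230.2]
tcp_rot: [-3.139, -0.003, -3.089]
force: [-0.0, 0.6, 0.5]
grip_width: 1.0
```

Request:
step_arm --pt "-1 -17 -18 20 0 0 0" --pt "-1 -16 -19 30 0 0 0" --pt "-1 0 0 20 0 0 0" --pt "-1 0 0 0 0 0 0"

```text
t: 2.0
ee_pos: [499.0, 181.8, 159.6]
tcp_rot: [-3.14, -0.007, -3.085]
force: [-0.4, -0.2, -0.2]
grip_width: 1.001
```

Run:
```python
from h import *
im=manip.read_camera("top"); crop(im,150,130,260,240,5,"pics/t1.png")
im=manip.read_camera("scene"); crop(im,150,120,290,240,5,"pics/s1.png")
s=manip.state(); print(s['ee_pos'],s['tcp_rot'],s['force'])
```

```text
[500.53094263 182.87306236 162.55596898] [ 3.14131426e+00 -4.23892503e-04 -3.08386292e+00] [-0.59161176  1.405204    0.40870198]
```

View pics/t1.png

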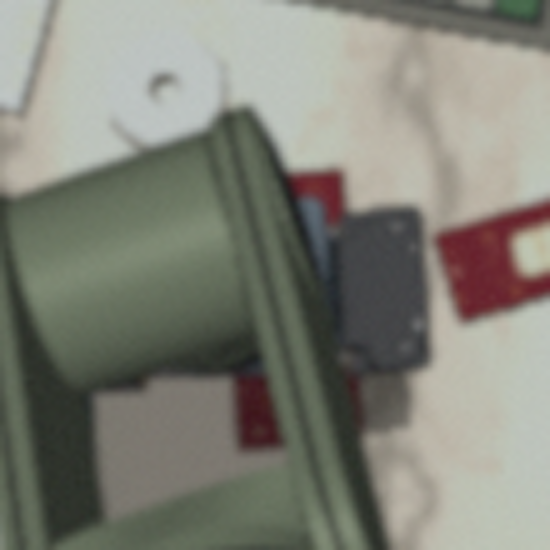

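View pics/s1.png

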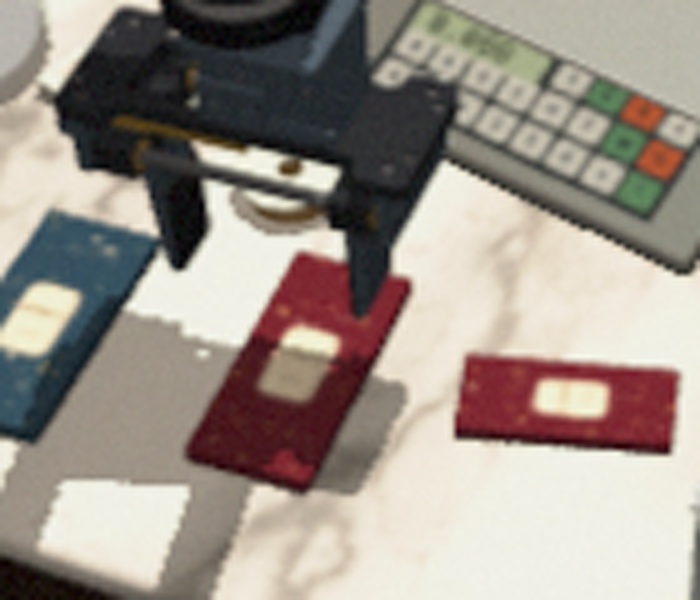

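Request:
step_arm --pt "-1 -2 -4 30 0 0 0" --pt "-1 0 0 30 0 0 0" --pt "-1 0 0 15 0 0 0" --pt "-1 0 0 0 0 0 0" --pt "-1 0 0 0 0 0 0"

```text
t: 2.6
ee_pos: [503.7, 179.2, 88.7]
tcp_rot: [3.141, 0.002, -3.084]
force: [-0.4, 0.1, 0.9]
grip_width: 1.003
```

Request:
step_arm --pt "-1 0 0 7.5 0 0 0" --pt "-1 0 0 0 0 0 0" --pt "1 0 0 0 0 0 0" --pt "1 0 0 0 0 0 0" --pt "1 0 0 0 0 0 0"

```text
t: 3.1
ee_pos: [503.2, 178.4, 80.0]
tcp_rot: [3.141, 0.001, -3.085]
force: [0.3, 1.9, 0.1]
grip_width: 0.766
```

Request:
step_arm --pt "1 0 0 0 0 0 0" --pt "1 0 0 0 0 0 0" --pt "1 0 0 0 0 0 0"

```text
t: 3.4
ee_pos: [503.2, 178.5, 80.0]
tcp_rot: [3.141, 0.001, -3.085]
force: [-0.4, 0.4, 2.2]
grip_width: 0.752
```

Request:
step_arm --pt "1 0 0 -20 0 0 0" --pt "1 0 0 -40 0 0 0" --pt "1 0 0 -45 0 0 0" --pt "1 0 0 -45 0 0 0" --pt "1 0 0 -30 0 0 0"

```text
t: 3.9
ee_pos: [503.4, 178.4, 262.6]
tcp_rot: [3.141, 0.003, -3.084]
force: [0.7, -0.3, -1.7]
grip_width: 0.753
```

Request:
step_arm --pt "1 3 -25 0 0 0 0" --pt "1 4 -40 0 0 0 0" --pt "1 4 -40 0 0 0 0" --pt "1 5 -40 0 0 0 0" --pt "1 5 -40 0 0 0 0"

```text
t: 4.4
ee_pos: [491.9, -9.1, 259.3]
tcp_rot: [-3.141, -0.001, -3.084]
force: [0.9, -0.5, -1.4]
grip_width: 0.753
```

Request:
step_arm --pt "1 5 -40 0 0 0 0" --pt "1 4 -40 0 0 0 0" --pt "1 2 -25 0 0 0 0" --pt "1 0 0 0 0 0 0" --pt "1 0 0 0 0 0 0"

```text
t: 4.9
ee_pos: [487.2, -113.1, 259.2]
tcp_rot: [3.141, -0.001, -3.086]
force: [-0.1, -0.0, -1.5]
grip_width: 0.756
```

Run:
```python
from h import *
im=manip.read_camera("top"); crop(im,260,120,380,250,5,"pics/t2.png")
im=manip.read_camera("scene"); crop(im,250,90,400,270,4,"pics/s2.png")
s=manip.state(); print(s['ee_pos'],s['tcp_rot'],s['force'],s['grip_width'])
```

```text
[ 487.46403992 -112.15795766  259.42196329] [ 3.14081778e+00 -7.43208847e-04 -3.08366696e+00] [ 0.10061672 -0.16870768 -1.07673254] 0.7588470639673226
```

View pics/t2.png

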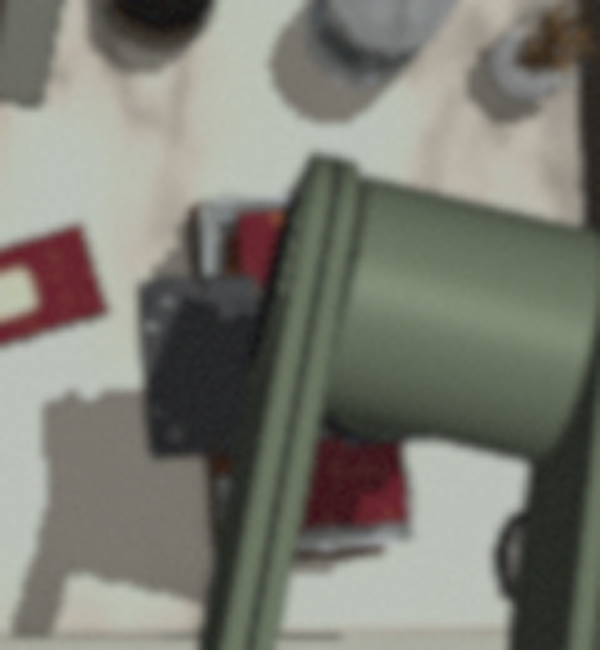

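View pics/s2.png

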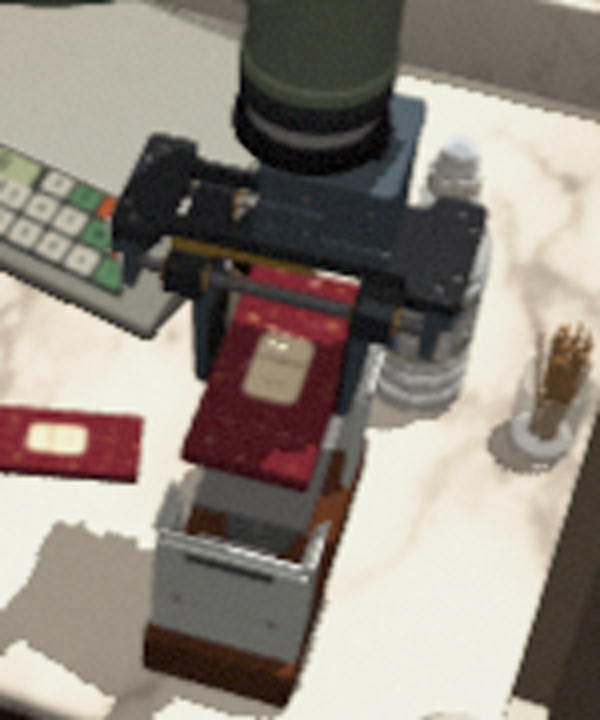

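Run:
```python
from h import *
c=np.array([487.5-.4,-112.2+.4,191.4]);y=0.058
for n,x0,y0,f in(("top",260,120,5),("scene",250,90,4)):
  for a,b in((75,34.5),(75,-34.5),(-75,-34.5),(-75,34.5)):
    P=c+[a*np.cos(y)-b*np.sin(y),a*np.sin(y)+b*np.cos(y),0]
    q=w2px(n,P); print(n,a,b,((q-[x0,y0]+.5)*f-.5).round(0))
```

```text
top 75 34.5 [234. 210.]
top 75 -34.5 [383. 200.]
top -75 -34.5 [409. 523.]
top -75 34.5 [259. 534.]
scene 75 34.5 [251. 259.]
scene 75 -34.5 [369. 287.]
scene -75 -34.5 [303. 482.]
scene -75 34.5 [175. 449.]
```

Request:
step_arm --pt "1 -1 -1.5 15 0 0 0" --pt "1 0 0 20 0 0 0" --pt "1 0 0 6 0 0 0" --pt "1 0 0 0 0 0 0" --pt "1 0 0 0 0 0 0"

```text
t: 5.5
ee_pos: [489.2, -114.0, 219.3]
tcp_rot: [-3.141, 0.001, -3.083]
force: [0.6, 0.2, -1.2]
grip_width: 0.756
```

Run:
```python
from h import *
im=manip.read_camera("top"); crop(im,280,150,360,240,7,"pics/t3.png")
im=manip.read_camera("scene"); crop(im,270,130,380,260,5,"pics/s3.png")
s=manip.state(); print(s['ee_pos'],s['tcp_rot'],s['force'],s['grip_width'])
```

```text
[ 489.30828123 -114.28433237  219.63085374] [-3.14113674e+00  1.78691351e-03 -3.08391423e+00] [-1.1321712  -0.57766529 -1.12898795] 0.7543681754199062
```

View pics/t3.png

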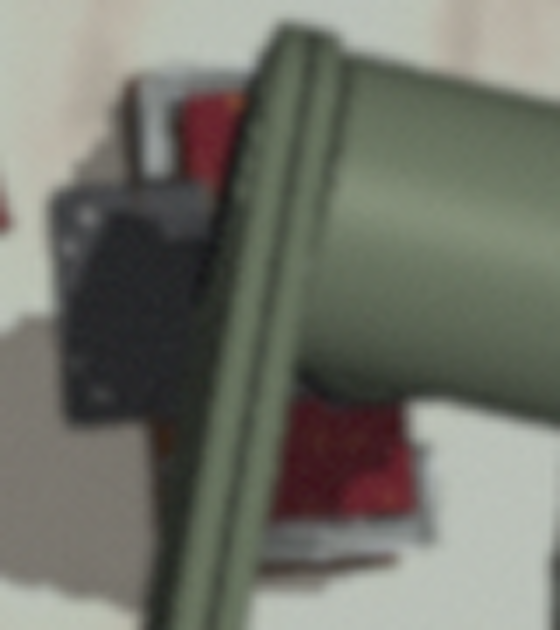

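View pics/s3.png

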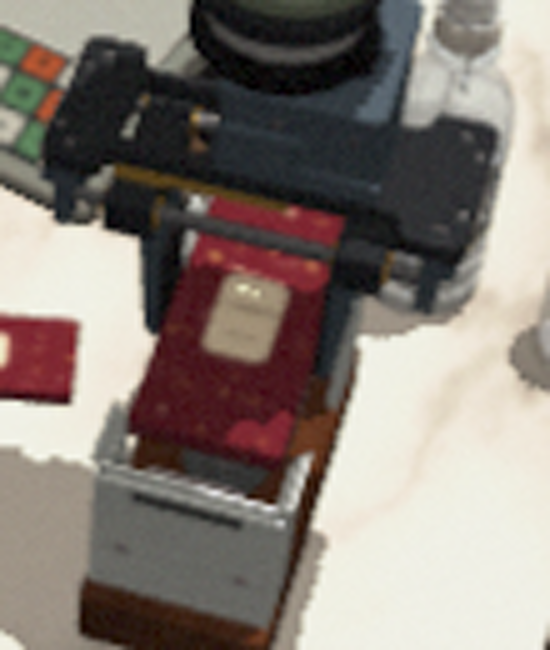

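Request:
step_arm --pt "1 0.5 0.5 8 0 0 0" --pt "1 0 0 6 0 0 0" --pt "1 0 0 4 0 0 0" --pt "1 0 0 2 0 0 0" --pt "1 0 0 0 0 0 0"

```text
t: 6.1
ee_pos: [488.0, -114.0, 198.3]
tcp_rot: [3.141, -0.001, -3.084]
force: [-0.2, -0.7, -1.4]
grip_width: 0.751
```

Request:
step_arm --pt "1 0 0 1 0 0 0" --pt "1 0 0 0.5 0 0 0" --pt "1 0 0 0 0 0 0"

```text
t: 6.4
ee_pos: [488.3, -114.0, 197.3]
tcp_rot: [3.142, 0.0, -3.084]
force: [-0.6, 0.8, -1.0]
grip_width: 0.751
```

Run:
```python
from h import *
im=manip.read_camera("top"); crop(im,280,150,360,240,7,"pics/t4.png")
im=manip.read_camera("scene"); crop(im,270,130,380,260,5,"pics/s4.png")
s=manip.state(); print(s['ee_pos'],s['force'],s['grip_width'])
```

```text
[ 488.25938678 -113.97162055  197.33057948] [ 0.46247369  0.33379393 -0.23822785] 0.7525427165059322
```

View pics/t4.png

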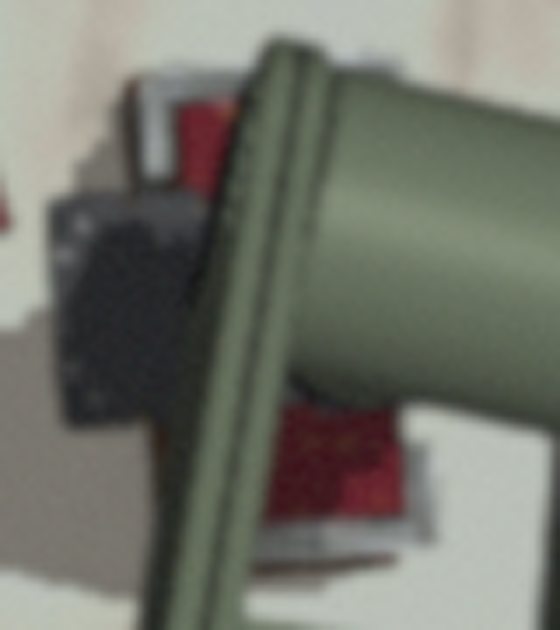

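View pics/s4.png

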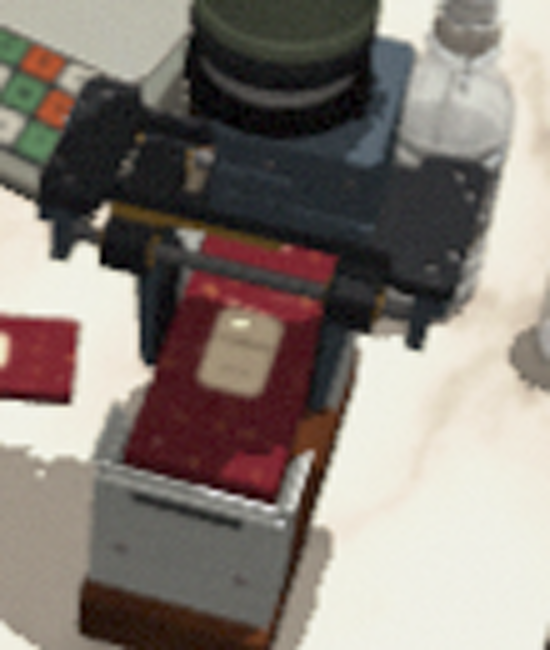

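Request:
step_arm --pt "-1 0 0 0 0 0 0" --pt "-1 0 0 0 0 0 0" --pt "-1 0 0 0 0 0 0" --pt "-1 0 0 -10 0 0 0" --pt "-1 0 0 -15 0 0 0"

```text
t: 7.0
ee_pos: [487.8, -113.9, 222.4]
tcp_rot: [3.141, -0.002, -3.084]
force: [0.5, -1.2, 0.1]
grip_width: 0.996
```

Request:
step_arm --pt "1 0 0 0 0 0 0" --pt "1 0 0 0 0 0 0" --pt "1 0 0 0 0 0 0" --pt "1 0 0 0 0 0 0" --pt "1 0 0 0 0 0 0"

```text
t: 7.5
ee_pos: [488.0, -113.9, 221.8]
tcp_rot: [3.141, -0.001, -3.084]
force: [-0.5, -0.2, -0.3]
grip_width: 0.589
```

Request:
step_arm --pt "1 0 0 0 0 0 0" --pt "1 0 0 0 0 0 0" --pt "1 0 0 0 0 0 0" --pt "1 0 0 0 0 0 0" --pt "1 0 0 0 0 0 0"

```text
t: 8.0
ee_pos: [488.2, -114.0, 222.2]
tcp_rot: [3.142, 0.0, -3.084]
force: [1.4, -0.1, 0.4]
grip_width: 0.156
```

Run:
```python
from h import *
im=manip.read_camera("scene"); crop(im,270,130,380,260,5,"pics/s5.png")
s=manip.state(); print(s['t'],s['ee_pos'],s['force'],s['grip_width'])
```

```text
8.05 [ 488.22651229 -113.94677508  222.22220714] [0.33814473 0.7721793  0.98421946] 0.1116452015745479
```

View pics/s5.png

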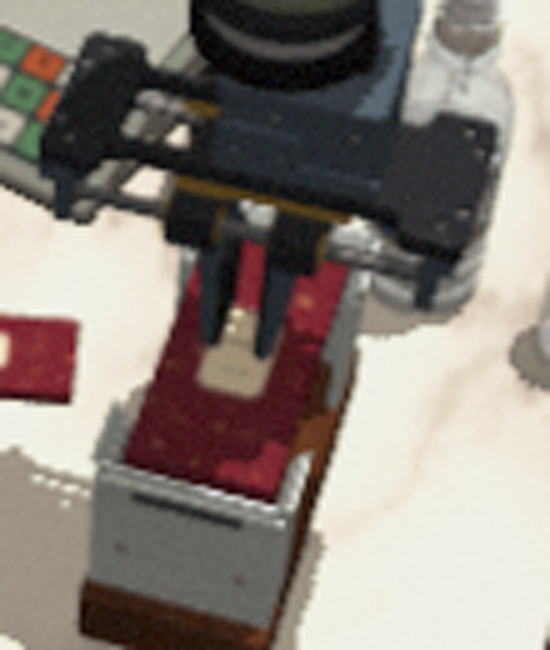

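Request:
step_arm --pt "1 0 0 0 0 0 0" --pt "1 0 0 5 0 0 0" --pt "1 0 0 6 0 0 0" --pt "1 0 0 3 0 0 0" --pt "1 0 0 0 0 0 0"

```text
t: 8.55
ee_pos: [487.9, -113.9, 207.6]
tcp_rot: [3.141, -0.001, -3.084]
force: [0.2, -0.2, -0.4]
grip_width: 0.009
```

Request:
step_arm --pt "1 0 0 3 0 0 0" --pt "1 0 0 3 0 0 0" --pt "1 0 0 3 0 0 0"

```text
t: 8.85
ee_pos: [488.5, -114.0, 200.4]
tcp_rot: [-3.141, 0.001, -3.084]
force: [-2.9, 0.6, 9.6]
grip_width: 0.006
```

Request:
step_arm --pt "1 0 0 3 0 0 0" --pt "1 0 0 3 0 0 0" --pt "1 0 0 3 0 0 0"

```text
t: 9.15
ee_pos: [488.5, -114.0, 191.1]
tcp_rot: [-3.141, 0.002, -3.084]
force: [-0.8, 0.1, 6.2]
grip_width: 0.004
```

Request:
step_arm --pt "1 0 0 3 0 0 0" --pt "1 0 0 3 0 0 0" --pt "1 0 0 2 0 0 0"

```text
t: 9.45
ee_pos: [488.5, -114.0, 183.0]
tcp_rot: [-3.141, 0.001, -3.084]
force: [-1.3, 1.4, 5.9]
grip_width: 0.007
```

Request:
step_arm --pt "1 0 0 2 0 0 0" --pt "1 0 0 2 0 0 0" --pt "1 0 0 0 0 0 0"

```text
t: 9.75
ee_pos: [488.6, -114.0, 178.4]
tcp_rot: [-3.141, 0.001, -3.084]
force: [0.1, -0.3, 4.4]
grip_width: 0.004
```

Request:
step_arm --pt "1 0 0 1.5 0 0 0" --pt "1 0 0 0 0 0 0" --pt "1 0 0 0 0 0 0"

```text
t: 10.05
ee_pos: [488.6, -114.0, 176.8]
tcp_rot: [-3.141, 0.001, -3.084]
force: [1.0, -0.3, 4.3]
grip_width: 0.008
```

Run:
```python
from h import *
im=manip.read_camera("scene"); crop(im,270,130,380,260,5,"pics/s6.png")
im=manip.read_camera("top"); crop(im,280,150,360,240,7,"pics/t6.png")
s=manip.state(); print(s['t'],s['ee_pos'],s['force'],s['grip_width'])
```

```text
10.15 [ 488.53747327 -113.99902202  176.85890276] [1.42968733 0.82087759 4.12218875] 0.004584401940107639
```

View pics/s6.png

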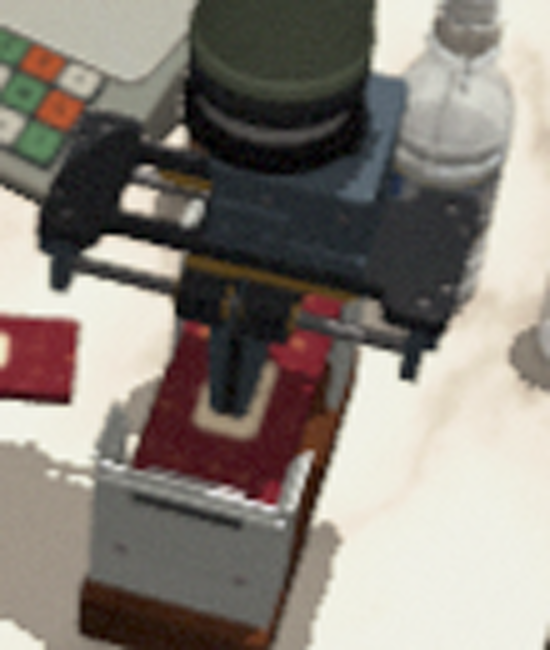

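View pics/t6.png

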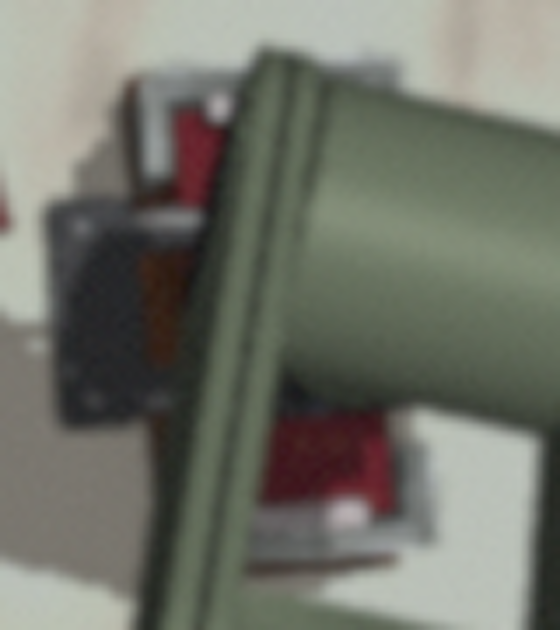

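Request:
step_arm --pt "1 0 0 -5 0 0 0" --pt "1 0 0 -8 0 0 0" --pt "1 0 0 -15 0 0 0" --pt "1 0 0 -25 0 0 0" --pt "-1 0 0 -25 0 0 0"

```text
t: 10.65
ee_pos: [487.0, -113.8, 255.0]
tcp_rot: [3.141, -0.004, -3.084]
force: [0.4, -0.4, -0.2]
grip_width: 0.063
```

Request:
step_arm --pt "-1 0 20 0 0 0 0" --pt "-1 -1 40 0 0 0 0" --pt "-1 -2 45 0 0 0 0" --pt "-1 -2 45 0 0 0 0" --pt "-1 -2 45 0 0 0 0"

```text
t: 11.15
ee_pos: [482.9, 82.4, 254.7]
tcp_rot: [-3.141, -0.002, -3.085]
force: [0.1, -0.3, 0.4]
grip_width: 0.502
```

Request:
step_arm --pt "-1 -2 45 0 0 0 0" --pt "-1 -2 45 0 0 0 0" --pt "-1 -2 45 0 0 0 0" --pt "-1 -2 45 0 0 0 0" --pt "-1 -1 40 0 0 0 0"

```text
t: 11.65
ee_pos: [479.5, 302.9, 254.5]
tcp_rot: [-3.14, -0.002, -3.084]
force: [-0.3, -1.1, 0.1]
grip_width: 0.94
```

Request:
step_arm --pt "-1 0 20 20 0 0 0" --pt "-1 0 0 30 0 0 0" --pt "-1 0 0 10 0 0 0" --pt "-1 0 0 0 0 0 0" --pt "-1 0 0 0 0 0 0"

```text
t: 12.15
ee_pos: [479.7, 320.8, 195.5]
tcp_rot: [3.141, 0.0, -3.085]
force: [0.6, 0.6, 0.6]
grip_width: 0.998
```

Run:
```python
from h import *
im=manip.read_camera("top"); crop(im,270,145,370,245,6,"pics/t7.png")
im=manip.read_camera("scene"); crop(im,100,100,340,270,3,"pics/s7.png")
s=manip.state(); print(s['t'],s['ee_pos'],s['tcp_rot'],s['force'],s['grip_width'])
```

```text
12.25 [480.05251201 321.05762988 196.29223603] [ 3.14036515e+00  2.19175233e-03 -3.08525943e+00] [-0.39922979 -0.04501785  0.37741399] 1.0000920799203814
```

View pics/t7.png

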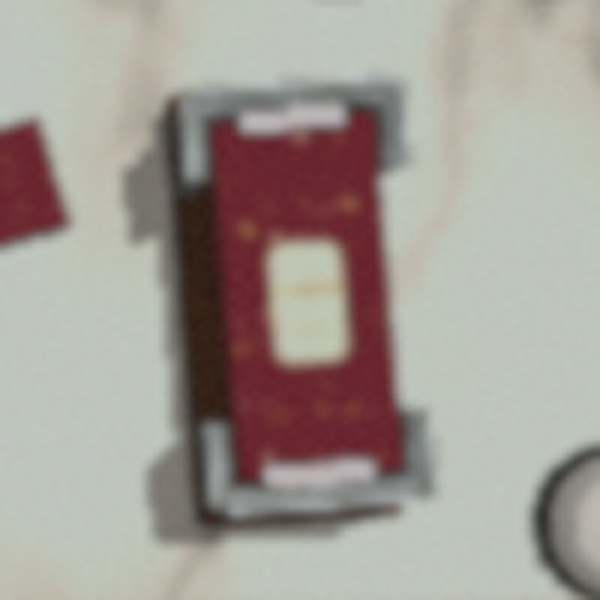

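View pics/s7.png

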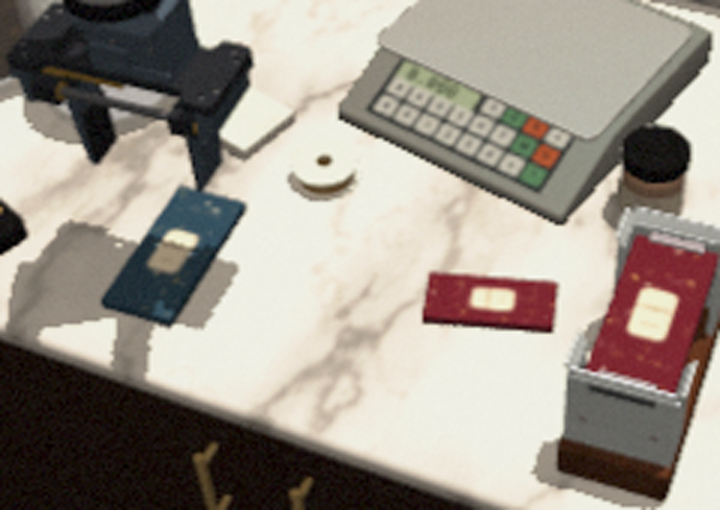

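Request:
step_arm --pt "-1 1.3 1 30 0 0 0" --pt "-1 0 0 40 0 0 0" --pt "-1 0 0 30 0 0 0" --pt "-1 0 0 8 0 0 0" --pt "-1 0 0 0 0 0 0"

```text
t: 12.75
ee_pos: [478.2, 322.0, 86.8]
tcp_rot: [-3.141, -0.001, -3.085]
force: [-0.8, -0.9, 0.5]
grip_width: 1.006
```

Request:
step_arm --pt "-1 0 0 0 0 0 0" --pt "-1 0 0 0 0 0 0"

```text
t: 12.95
ee_pos: [479.1, 322.8, 88.8]
tcp_rot: [3.14, 0.003, -3.085]
force: [-0.1, -0.2, 0.2]
grip_width: 0.998
```

Request:
step_arm --pt "-1 0.8 -0.6 8.5 0 0 0" --pt "-1 0 0 0 0 0 0" --pt "1 0 0 0 0 0 0" --pt "1 0 0 0 0 0 0" --pt "1 0 0 0 0 0 0"

```text
t: 13.45
ee_pos: [477.3, 321.5, 78.6]
tcp_rot: [3.141, 0.0, -3.084]
force: [-0.4, -0.4, 4.9]
grip_width: 0.77
```

Request:
step_arm --pt "1 0 0 0 0 0 0" --pt "1 0 0 0 0 0 0" --pt "1 0 0 0 0 0 0"

```text
t: 13.75
ee_pos: [477.3, 321.5, 78.6]
tcp_rot: [3.141, 0.0, -3.084]
force: [-0.5, -0.5, 5.1]
grip_width: 0.75
```

Request:
step_arm --pt "1 0 0 -20 0 0 0" --pt "1 0 0 -40 0 0 0" --pt "1 0 0 -45 0 0 0" --pt "1 0 0 -45 0 0 0" --pt "1 0 0 -30 0 0 0"

```text
t: 14.25
ee_pos: [477.4, 321.8, 260.8]
tcp_rot: [3.14, 0.002, -3.084]
force: [0.6, 1.0, -1.4]
grip_width: 0.752
```

Request:
step_arm --pt "1 0 -20 0 0 0 0" --pt "1 1 -40 0 0 0 0" --pt "1 2 -45 0 0 0 0" --pt "1 2 -45 0 0 0 0" --pt "1 2 -45 0 0 0 0"

```text
t: 14.75
ee_pos: [480.6, 124.9, 257.4]
tcp_rot: [-3.142, -0.002, -3.084]
force: [0.9, -0.3, -1.5]
grip_width: 0.753
```

Request:
step_arm --pt "1 2 -45 0 0 0 0" --pt "1 2 -45 0 0 0 0" --pt "1 2 -45 0 0 0 0" --pt "1 1 -45 0 0 0 0" --pt "1 1 -40 0 0 0 0"

```text
t: 15.25
ee_pos: [485.2, -95.5, 257.5]
tcp_rot: [3.141, -0.001, -3.085]
force: [-0.2, 0.7, -1.5]
grip_width: 0.755
```

Request:
step_arm --pt "1 0 -20 0 0 0 0" --pt "1 0 0 0 0 0 0" --pt "1 0 0 0 0 0 0"

```text
t: 15.55
ee_pos: [486.6, -113.3, 257.4]
tcp_rot: [3.14, -0.002, -3.086]
force: [-0.5, 0.0, -0.4]
grip_width: 0.754
```

Run:
```python
from h import *
im=manip.read_camera("top"); crop(im,260,120,380,250,5,"pics/t8.png")
im=manip.read_camera("scene"); crop(im,250,90,400,270,4,"pics/s8.png")
s=manip.state(); print(s['ee_pos'],s['tcp_rot'],s['force'],s['grip_width'])
e=s['ee_pos']
c=np.array([e[0]+.9,e[1]+.5,e[2]-78.6+12]);y=0.058
for n,x0,y0,f in(("top",260,120,5),("scene",250,90,4)):
  for a,b in((75,34.5),(75,-34.5),(-75,-34.5),(-75,34.5)):
    P=c+[a*np.cos(y)-b*np.sin(y),a*np.sin(y)+b*np.cos(y),0]
    q=w2px(n,P); print(n,a,b,((q-[x0,y0]+.5)*f-.5).round(0))
```

```text
[ 486.80614846 -112.55758442  257.78900685] [ 3.14058528e+00 -9.78855835e-04 -3.08343844e+00] [-0.52758419  0.32577652 -1.94063206] 0.7529608744213075
top 75 34.5 [235. 209.]
top 75 -34.5 [383. 198.]
top -75 -34.5 [409. 522.]
top -75 34.5 [259. 532.]
scene 75 34.5 [251. 259.]
scene 75 -34.5 [370. 286.]
scene -75 -34.5 [304. 482.]
scene -75 34.5 [176. 449.]
```

View pics/t8.png

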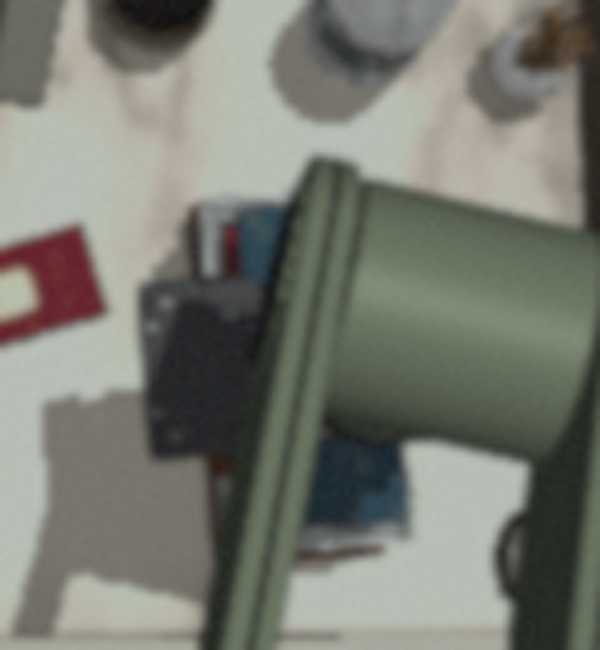

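View pics/s8.png

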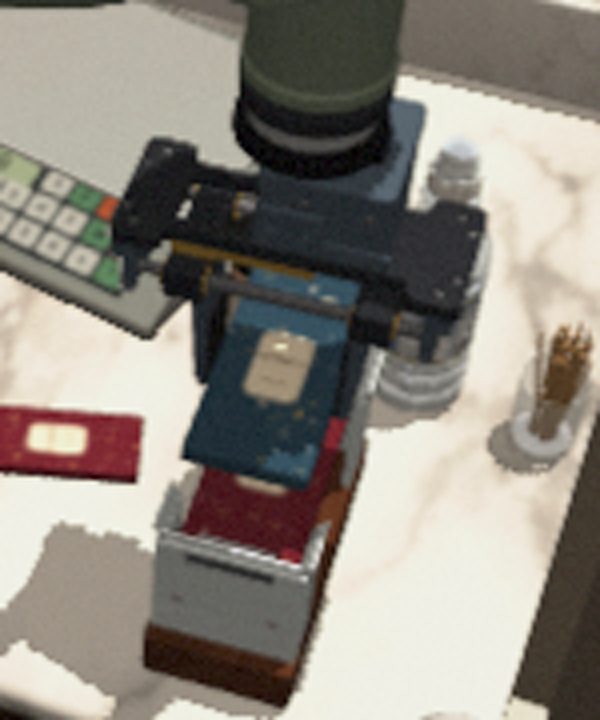

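Request:
step_arm --pt "1 0 -0.5 15 0 0 0" --pt "1 0 0 20 0 0 0" --pt "1 0 0 6 0 0 0" --pt "1 0 0 0 0 0 0" --pt "1 0 0 0 0 0 0"

```text
t: 16.15
ee_pos: [487.5, -113.6, 217.8]
tcp_rot: [-3.141, 0.001, -3.083]
force: [-0.1, -0.9, -1.4]
grip_width: 0.749
```

Request:
step_arm --pt "1 0 0 8 0 0 0" --pt "1 0 0 6 0 0 0" --pt "1 0 0 4 0 0 0" --pt "1 0 0 2 0 0 0" --pt "1 0 0 0 0 0 0"

```text
t: 16.65
ee_pos: [487.0, -114.1, 196.9]
tcp_rot: [3.141, -0.001, -3.085]
force: [0.1, 0.5, -1.6]
grip_width: 0.754
```

Request:
step_arm --pt "1 0 0 1.2 0 0 0" --pt "1 0 0 0 0 0 0" --pt "1 0 0 0 0 0 0"

```text
t: 16.95
ee_pos: [487.2, -114.2, 196.2]
tcp_rot: [-3.142, 0.0, -3.084]
force: [-0.3, -0.3, -1.3]
grip_width: 0.753
```

Run:
```python
from h import *
im=manip.read_camera("scene"); crop(im,270,130,380,260,5,"pics/s9.png")
s=manip.state(); print(s['ee_pos'],s['force'],s['grip_width'])
```

```text
[ 487.1891806  -114.13226861  196.14806995] [ 0.22630692 -0.48295775 -2.04928281] 0.7543494588274842
```

View pics/s9.png

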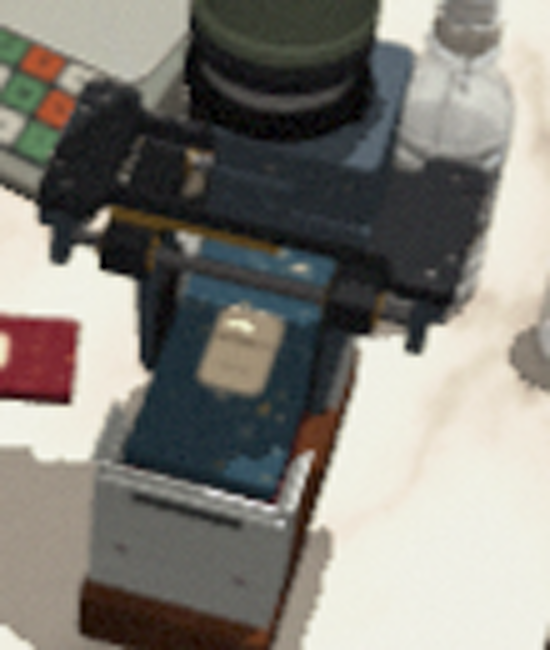

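Request:
step_arm --pt "1 0 0 0.8 0 0 0" --pt "1 0 0 0 0 0 0" --pt "-1 0 0 0 0 0 0" --pt "-1 0 0 0 0 0 0" --pt "-1 0 0 0 0 0 0"

```text
t: 17.5
ee_pos: [487.3, -114.1, 195.4]
tcp_rot: [-3.142, 0.001, -3.084]
force: [0.4, 0.1, 0.2]
grip_width: 0.979
```

Request:
step_arm --pt "-1 0 0 -10 0 0 0" --pt "-1 0 0 -15 0 0 0" --pt "1 -1 0.5 -1 0 0 0" --pt "1 0 0 0 0 0 0" --pt "1 0 0 0 0 0 0"

```text
t: 18.0
ee_pos: [487.9, -113.5, 220.9]
tcp_rot: [3.141, -0.001, -3.084]
force: [-0.5, 0.2, -0.2]
grip_width: 0.769
```

Request:
step_arm --pt "1 0 0 0 0 0 0" --pt "1 0 0 0 0 0 0" --pt "1 0 0 0 0 0 0" --pt "1 0 0 0 0 0 0" --pt "1 0 0 0 0 0 0"

```text
t: 18.5
ee_pos: [488.1, -113.6, 221.1]
tcp_rot: [3.141, -0.0, -3.084]
force: [-0.2, -0.1, 0.7]
grip_width: 0.332
```

Request:
step_arm --pt "1 0 0 0 0 0 0" --pt "1 0 0 0 0 0 0" --pt "1 0 0 0 0 0 0" --pt "1 0 0 0 0 0 0"

```text
t: 18.9
ee_pos: [488.1, -113.6, 221.2]
tcp_rot: [3.142, 0.0, -3.084]
force: [0.0, -0.6, -0.2]
grip_width: 0.006
```

Run:
```python
from h import *
im=manip.read_camera("scene"); crop(im,270,130,380,260,5,"pics/s10.png")
s=manip.state(); print(s['t'],s['ee_pos'],s['force'],s['grip_width'])
```

```text
18.95 [ 488.097951   -113.59870242  221.24171709] [ 0.19994713  0.89470717 -0.55234921] 0.00847413222123757
```

View pics/s10.png

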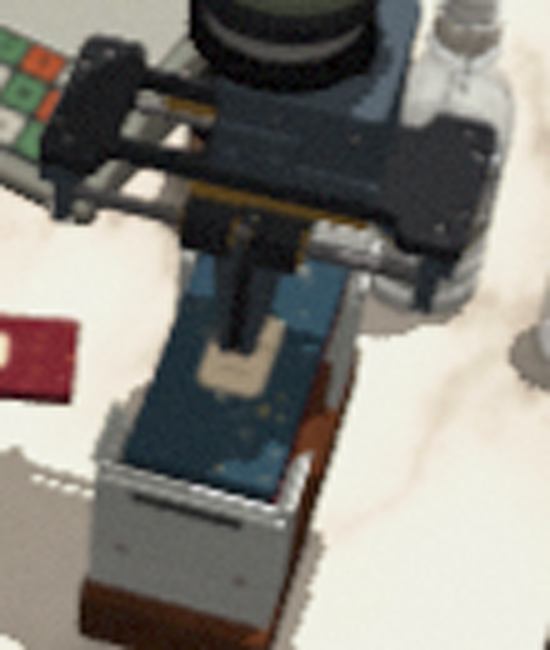

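Request:
step_arm --pt "1 0 0 5 0 0 0" --pt "1 0 0 6 0 0 0" --pt "1 0 0 3 0 0 0" --pt "1 0 0 3 0 0 0"

```text
t: 19.35
ee_pos: [487.8, -113.5, 205.0]
tcp_rot: [3.141, -0.001, -3.084]
force: [-4.7, 1.1, 13.2]
grip_width: 0.0
```

Request:
step_arm --pt "1 0 0 3 0 0 0" --pt "1 0 0 3 0 0 0" --pt "1 0 0 3 0 0 0"

```text
t: 19.65
ee_pos: [488.7, -113.7, 196.4]
tcp_rot: [-3.141, 0.003, -3.084]
force: [0.5, 0.3, 4.5]
grip_width: 0.006
```

Request:
step_arm --pt "1 0 0 3 0 0 0" --pt "1 0 0 3 0 0 0" --pt "1 0 0 3 0 0 0"

```text
t: 19.95
ee_pos: [489.1, -113.7, 186.9]
tcp_rot: [-3.141, 0.003, -3.085]
force: [0.4, 0.3, 5.8]
grip_width: 0.003
```

Request:
step_arm --pt "1 0 0 2 0 0 0" --pt "1 0 0 1 0 0 0" --pt "1 0 0 0 0 0 0"

```text
t: 20.25
ee_pos: [489.0, -113.7, 183.7]
tcp_rot: [-3.141, 0.002, -3.084]
force: [0.6, 0.1, 4.4]
grip_width: 0.006
```

Request:
step_arm --pt "1 0 0 1 0 0 0" --pt "1 0 0 1 0 0 0" --pt "1 0 0 1 0 0 0" --pt "1 0 0 0 0 0 0"

```text
t: 20.65
ee_pos: [489.0, -113.7, 180.5]
tcp_rot: [-3.141, 0.002, -3.084]
force: [2.8, 0.1, 4.0]
grip_width: 0.002
```

Request:
step_arm --pt "1 0 0 1 0 0 0" --pt "1 0 0 1 0 0 0" --pt "1 0 0 0 0 0 0"

```text
t: 20.95
ee_pos: [488.3, -113.6, 178.2]
tcp_rot: [-3.141, 0.001, -3.084]
force: [2.7, -0.7, 3.6]
grip_width: 0.001
```

Request:
step_arm --pt "1 0 0 0.7 0 0 0" --pt "1 0 0 0 0 0 0"

```text
t: 21.15
ee_pos: [488.2, -113.6, 177.5]
tcp_rot: [-3.141, 0.0, -3.084]
force: [2.9, 0.3, 3.5]
grip_width: 0.007
```

Request:
step_arm --pt "1 0 0 0.7 0 0 0" --pt "1 0 0 0 0 0 0"

```text
t: 21.35
ee_pos: [488.1, -113.6, 176.8]
tcp_rot: [-3.142, 0.0, -3.084]
force: [2.6, -0.5, 3.5]
grip_width: -0.001
```

Request:
step_arm --pt "1 0 0 0.7 0 0 0" --pt "1 0 0 0 0 0 0"

```text
t: 21.55
ee_pos: [488.1, -113.6, 176.1]
tcp_rot: [-3.142, 0.0, -3.084]
force: [3.1, -0.4, 4.1]
grip_width: 0.007
```

Request:
step_arm --pt "1 0 0 0.7 0 0 0" --pt "1 0 0 0 0 0 0"

```text
t: 21.75
ee_pos: [488.1, -113.6, 175.4]
tcp_rot: [-3.142, 0.0, -3.084]
force: [2.7, 0.0, 3.6]
grip_width: 0.003
```

Request:
step_arm --pt "1 0 0 0.7 0 0 0" --pt "1 0 0 0 0 0 0"

```text
t: 21.95
ee_pos: [488.1, -113.6, 175.2]
tcp_rot: [-3.141, 0.0, -3.084]
force: [1.5, 0.4, 8.4]
grip_width: 0.007
```

Request:
step_arm --pt "1 0 0 0.7 0 0 0" --pt "1 0 0 0 0 0 0"

```text
t: 22.15
ee_pos: [488.1, -113.6, 175.2]
tcp_rot: [-3.141, 0.001, -3.084]
force: [0.7, -0.7, 12.0]
grip_width: 0.004
```

Request:
step_arm --pt "1 0 0 0.7 0 0 0" --pt "1 0 0 0 0 0 0"

```text
t: 22.35
ee_pos: [488.1, -113.6, 175.2]
tcp_rot: [-3.141, 0.001, -3.084]
force: [0.1, 0.3, 17.4]
grip_width: 0.005
```

Request:
step_arm --pt "1 0 0 0.6 0 0 0" --pt "1 0 0 0 0 0 0"

```text
t: 22.55
ee_pos: [488.1, -113.6, 175.2]
tcp_rot: [-3.141, 0.001, -3.084]
force: [-0.9, 1.8, 21.5]
grip_width: 0.006
```

Solid stop at TCP z 175.2, with 21.5 N. I'll hold briefly, then back off.

Request:
step_arm --pt "1 0 0 0 0 0 0" --pt "1 0 0 0 0 0 0" --pt "1 0 0 0 0 0 0" --pt "1 0 0 0 0 0 0" --pt "1 0 0 0 0 0 0"

```text
t: 23.05
ee_pos: [488.1, -113.6, 175.2]
tcp_rot: [-3.141, 0.001, -3.084]
force: [-1.4, 0.9, 21.8]
grip_width: 0.008
```

Request:
step_arm --pt "1 0 0 -2 0 0 0" --pt "1 0 0 -3 0 0 0" --pt "1 0 0 -4 0 0 0" --pt "1 0 0 -5 0 0 0" --pt "1 0 0 -8 0 0 0"

```text
t: 23.55
ee_pos: [487.1, -113.3, 194.4]
tcp_rot: [3.14, -0.003, -3.084]
force: [-0.0, 0.1, -0.3]
grip_width: 0.005
```

Request:
step_arm --pt "1 0 0 -20 0 0 0" --pt "1 0 0 -30 0 0 0" --pt "1 0 0 -30 0 0 0" --pt "1 0 30 0 0 0 0" --pt "1 0 45 0 0 0 0"

```text
t: 24.05
ee_pos: [482.9, -39.1, 275.1]
tcp_rot: [-3.142, -0.002, -3.088]
force: [0.3, 0.9, -0.4]
grip_width: 0.009
```

Request:
step_arm --pt "1 0 45 0 0 0 0" --pt "1 0 45 0 0 0 0" --pt "1 0 45 0 0 0 0" --pt "1 0 30 0 0 0 0" --pt "1 0 0 0 0 0 0"

```text
t: 24.55
ee_pos: [472.6, 128.7, 274.0]
tcp_rot: [3.141, -0.004, -3.08]
force: [0.4, -1.1, 0.3]
grip_width: 0.005
```

Run:
```python
from h import *
im=manip.read_camera("top"); crop(im,270,145,370,245,6,"pics/t11.png")
im=manip.read_camera("scene"); crop(im,270,140,380,270,4,"pics/s11.png")
s=manip.state(); print(s['t'],s['ee_pos'],s['tcp_rot'],s['force'],s['grip_width'])
```

```text
24.65 [473.16705635 126.07733415 274.05071605] [-3.14044716 -0.00355427 -3.08256994] [-0.07955983 -0.32739167 -0.24956148] 0.006693980262578672
```

View pics/t11.png

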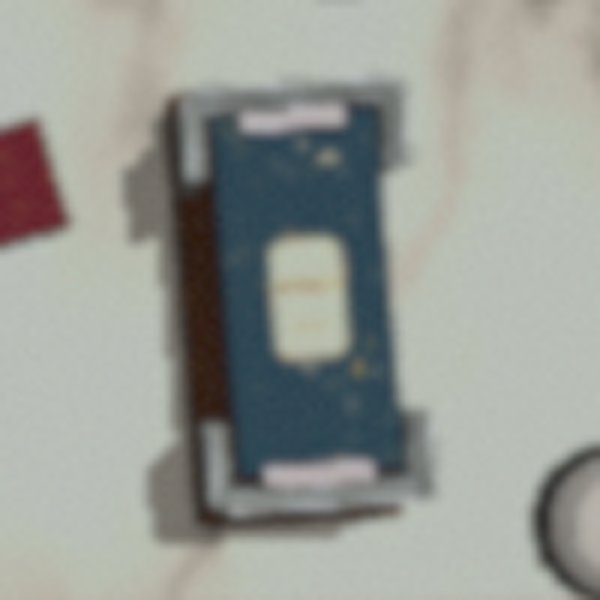

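View pics/s11.png

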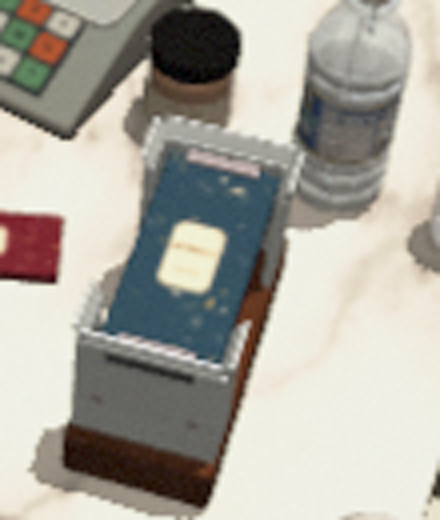

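Both lips lie level over the blue bar at crop (293,118) and (320,470), and the arm is clear. I'm handing in.

Run:
```python
from cell import manip
print(manip.job_done(), manip.state()['t'])
```

```text
the job is handed in; nothing more can be done
the job is handed in; nothing more can be done
```

Both chocolate bars are in the magazine under shut lips, and I handed the job in at about 24.7 s of the 72 s allowed.

- **Red bar first:** I laid it in the mouth and pressed it to about 30 mm below where it lay. The force fell from about 10 N at the lips to about 4 N, and the pictures showed both lips over it.
- **Blue bar second:** I loaded it the same way. The highest reading was 13 N, on first contact with the lips.
- **Stop and lean:** The stack stopped solid with the tool at z = 175.2 mm, roughly 4–5 mm below where the lips snap shut. I pressed on it with 21.5–21.8 N for about 0.5 s and then let it rise. No reading passed 22 N.
- **Last check:** The final top and scene pictures show both lips shut and level over the blue bar. The robot is well clear and the bystanders that show are undisturbed.

The scene camera disagreed with the top camera and the arm by about 3 mm. I worked from the top camera, and both bars went in without jamming. The fingertips also touched the counter with about 5 N while gripping the blue bar.

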